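# Load the filter block and hold the lamp shutter half open

## Task

Set the loose grey filter block into the pocket of the optical station, fully down on the pocket floor with its tab in the notch that faces the lamp, and let go of it while the shutter is still closed. Then take the shutter by its upright post, slide it open against its spring to the half-way mark and keep it there: the program finishes while still holding the shutter half open. Leave the jar, the petri dish and the timer where they are.

Things in the scene. Friction and masses are not known exactly. Their poses are not given: they have to be found in the camera images.
- filter_block: loose grey block, 40 (x) x 32 (y) x 44 (z) mm, about 0.12 kg, standing upright on the worktop, yaw -2.2 to 2.2 rad; a round glass window in each x face. A tab 12 mm wide and 10 mm high sticks out 10 mm at the bottom of its +x face. Origin: centre of the underside of the block without the tab; z up. Grip it across y, at its upper part.
- block_tab (a point): tip of the block's tab, at (30, 0, 5) mm in the block's frame
- station: fixed optical station on an aluminium base 12 mm thick, x -105 to 110, y -70 to 115 mm of its origin (on the worktop; x runs from pocket to lamp, y is the way the shutter opens, z up). Grey lamp housing: x 40 to 105, y -44 to 68 mm, top at 72 mm. In front of its window a steel shutter plate runs between rails (x 28 to 40, y -37 to 83 mm, top at 72 mm); spring barrel beyond, up to y 114, z 52 mm.
- pocket (a point): centre of the pocket's floor, at (-66, 0, 12) mm in the station's frame, same axes. The pocket is 44 (x) x 36 (y) mm inside, with dark walls 6 mm thick and 10 mm high; its +x wall (towards the lamp) has a 16 mm wide notch down to the floor for the tab. Seated, the block's origin and axes match this point within the 2 mm play on each side.
- shutter_post (a point): black upright post on the shutter, 12 x 12 mm square, standing in front of the rail; its top is 116 mm above the worktop. This point is on its axis, 8 mm below its top, at (20, 0 + shutter travel, 108) mm in the station's frame, same axes. Free on all sides from 76 mm above the worktop up to its top.
- shutter (a joint): shutter travel in m: 0 closed (as it starts), 0.050 fully open; it slides along the station's +y. Half is 0.025: the thin steel pointer on the post meets the middle, broadest of three dark lines (0, 25, 50 mm) on the rail and housing top. A spring pulls it shut: 3 N closed, 7.5 N at half, 12 N fully open; let go, it shuts.
- jar: bystander: lidded sample jar, 65 mm across, 72 mm high; origin at the centre of its underside
- petri_dish: bystander: petri dish, 94 mm across, 16 mm high; origin at the centre of its underside
- timer: bystander: bench timer, 62 x 62 x 20 mm; origin at the centre of its underside
There are look-alikes about, which are no part of the job. There is more than one size of the filter_block; the job needs the smallest.

How it is judged:
By the outcome, as a careful person would: the job done as asked, in the order asked, and still so for the second after the job is handed in, while the arm keeps its last pose, push and grip.
It also fails if it takes over 53 s, if anything falls off the work surface, if the arm or the gripper's body presses on something with over 40 N, if the wrist force passes 120 N, or if a joint passes its speed limit or range.

## Robot

A 6-joint arm with a two-finger parallel gripper is mounted at the origin on a cart in front of the work surface, level with it; the furniture and walls round the work are solid. World frame = base frame: x ahead of the robot, y to its left, z up, the work surface at z = 0. Lengths are in m, angles in rad, forces in N, time in s.
With the tool pointing down it reaches from about 0.375 to 0.9 m from the base axis. Payload 3.1 kg.
Tool frame: the origin (TCP) lies at the very end of the fingers, on their centre line; the grasp point (between the pads) lies manip.grip_point_offset behind it (manip.grip_point_offset is the distance from the TCP to the grasp point, in m); z points along the fingers, y is the line along which they close (so a half turn about z gives the same grasp; the last joint's range is limited). The gripper opens to 85 mm and grips with 20 to 120 N. Pads are 22 mm wide; open, the fingers measure 114 mm over their backs; the gripper's body (76 mm by 85 mm) begins 54 mm behind the grasp point. The pads swing forward as they close: fully open they stand 13 mm farther back than shut.
Start: joints at [1.006, 0.527, 1.433, -0, 1.181, -0.178], TCP at [0.235, 0.579, 0.231] pointing down, gripper open.
Joint ranges: [-3.08, 3.08], [-0.75, 2.2], [0.22, 2.44], [-1.43, 4.57], [0, 2.65], [-2.85, 2.85]. Speed limits (rad/s): [2.79, 2.79, 3.14, 3.14, 3.14, 3.14].

## Interface

Orientations are given as a unit quaternion [x, y, z, w].
In Python, from cell import telemetry, vision, job, manip gives the robot as it stands.
- The arm moves only by the tool send_rows, never from a script. Its argument "steps" is text: rows parted by semicolons, each of 5 numbers parted by spaces: the shift along the tool's x, y, z in cm, then the turn about the tool's z in rad, then the closure, from -1 (fully open) to 1 (shut). In form: dx dy dz spin jaw; .... A call has 1 to 5 rows; each row shifts and turns the commanded pose from where the row before left it, along the tool's axes as they then stand; what a row does not reach is not made up. A row lasts 1/8 s, in which the tool goes at most 62.5 mm and 10.7 degrees, less where a joint would pass 70% of its speed; a pose out of reach is approached as far as the arm can. A call with a gripper value outside its range is refused whole. The fingers move at their own pace and stop on an object; the grip force is fixed at half the most. Time passes only in rows, so rows that do not move let the fingers close. It gives the time, the measured TCP pose, the force, the opening and the grip force at its end, in the units of the state.
- telemetry.read_state(): the state, without advancing time (a new reading comes with each control period).
- vision.grab_frame(name): name is "side" or "top"; returns a dict with "image" (400x640x3 uint8, blue, green, red), "fx", "fy", "cx", "cy" (pixels), "view" (4x4, takes a point from world to camera coordinates). Camera axes: x right, y down, z forward; pixel columns grow to the right and rows downward; lengths in m; the calibration is good to about 2 mm. A picture is of the moment at which its call begins. There is no depth.
- job.sign_off(): hands the job in; it is judged then, once.
The state is a dict: "t": time; "joint_pos": joint angles; "dq": joint speeds; "effort": joint torques, N m; "position": TCP position; "tcp_rot": TCP orientation; "ft_force": force on the tool from outside, world axes, zero at the start; "moment": the same for the moment, N m; "grip_width": finger opening in m; "finger_force": force on a finger pad.
Only numpy, scipy, OpenCV 4.12 (cv2) and the standard library are available. Lean on these libraries where they do the work, as an engineer would, in place of code of your own. Each camera call takes 0.05 s, during which the arm holds its last target. There are 200 camera calls.

## Working session

There is one attempt and no reset: what is moved stays moved. The work goes in short steps, Python scripts to look and compute and a tool call to move; the robot and the scene stay as the last step left them, time stands still between calls to the robot, and variables do not carry over. Pictures are saved under pics/ and viewed, at most 10 in all, crops included, and the job is handed in when it is done.

Besides the shell and the picture viewer there is one more tool, called after "Request:" by a JSON object that holds its "fn" and its "kwargs". send_rows: Moves the arm, as the interface text tells. Its arguments: {"type":"object","properties":{"steps":{"type":"string"}},"required":["steps"]}

```bash
ls; mkdir -p pics; python3 - <<'E'
from cell import telemetry, vision, manip
import cv2,numpy as np
s=telemetry.read_state();print({k:np.round(v,3).tolist() for k,v in s.items()});print(manip.grip_point_offset)
for n in("side","top"):
    f=vision.grab_frame(n);cv2.imwrite(f"pics/{n}0.png",f["image"]);print(n,f["fx"],f["fy"],f["cx"],f["cy"],np.round(f["view"],3).tolist())
E
```

```text
pics
{'t': 0.0, 'joint_pos': [1.007, 0.528, 1.434, 0.0, 1.181, -0.179], 'dq': [0.001, 0.001, -0.001, 0.001, -0.001, -0.0], 'effort': [0.001, -44.235, -17.803, -0.0, 0.009, 0.0], 'position': [0.235, 0.578, 0.23], 'tcp_rot': [0.192, 0.981, -0.001, -0.0], 'ft_force': [1.358, 0.33, 0.151], 'moment': [-0.038, 0.002, 0.003], 'finger_force': 0.0, 'grip_width': 0.085}
0.0187
side 432.8437577551884 432.8437577551884 321.5286019570846 206.5503661987494 [[-0.999, 0.038, -0.013, 0.565], [0.03, 0.508, -0.861, 0.066], [-0.026, -0.861, -0.508, 1.339], [0.0, 0.0, 0.0, 1.0]]
top 506.16590323922696 506.16590323922696 315.7977915087529 205.33140612401544 [[0.013, -1.0, -0.007, -0.026], [-0.983, -0.012, -0.183, 0.548], [0.183, 0.009, -0.983, 1.302], [0.0, 0.0, 0.0, 1.0]]
```

View pics/side0.png

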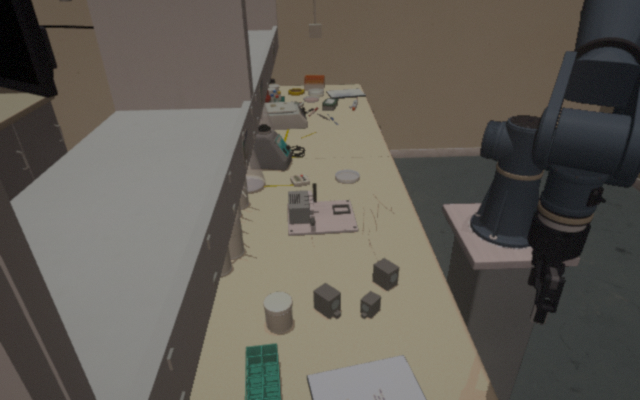

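View pics/top0.png

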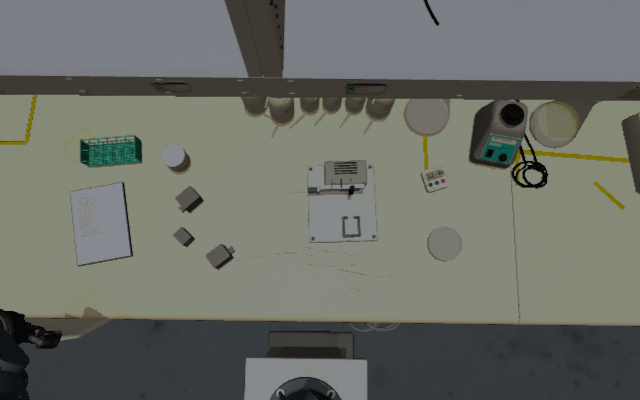

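The side view shows the blocks at (327,300), (386,273) and (371,304). The top view shows them at (189,200), (220,257) and (183,237), with the station at (342,203). The third candidate is the smallest in both views, so I'll confirm it in enlarged crops.

```bash
cat > h.py <<'E'
from cell import telemetry, vision
import cv2,numpy as np
def ray(f,p):
    V=np.array(f["view"]);R=V[:3,:3];c=-R.T@V[:3,3]
    return c,R.T@np.array([(p[0]-f["cx"])/f["fx"],(p[1]-f["cy"])/f["fy"],1])
def plane(f,p,z):
    c,d=ray(f,p);return c+d*(z-c[2])/d[2]
def proj(f,P):
    V=np.array(f["view"]);q=V[:3,:3]@np.array(P)+V[:3,3];return np.array([f["fx"]*q[0]/q[2]+f["cx"],f["fy"]*q[1]/q[2]+f["cy"]])
def tri(f,p,g,q):
    a,d=ray(f,p);b,e=ray(g,q);s=np.linalg.lstsq(np.c_[d,-e],b-a,rcond=None)[0]
    A=a+s[0]*d;B=b+s[1]*e;return (A+B)/2,np.linalg.norm(A-B)
def crop(im,x,y,w,h,k): return cv2.resize(im[y:y+h,x:x+w],None,fx=k,fy=k,interpolation=cv2.INTER_CUBIC)
E
python3 - <<'E'
from h import *
s=cv2.imread("pics/side0.png");t=cv2.imread("pics/top0.png")
a=crop(t,165,180,80,95,5); b=crop(s,300,250,120,75,3.3)
c=crop(t,300,155,80,95,5)
d=crop(s,280,180,80,56,4.95)
o=np.zeros((600,800,3),np.uint8)
def put(i,x,y):
    i=i[:600-y,:800-x];o[y:y+i.shape[0],x:x+i.shape[1]]=i
a=crop(t,165,180,80,70+25,5)[:, :]
put(cv2.resize(a,(300,356)),0,0);put(c,400,0);put(crop(s,305,255,100,65,3.9),0,357)
put(crop(s,280,180,80,56,2.2*2),400,400) if 0 else None
cv2.imwrite("pics/c1.png",o)
o2=np.zeros((600,800,3),np.uint8);o=o2
put(crop(s,280,175,80,60,10),0,0);cv2.imwrite("pics/c2.png",o2)
E
```

```text
(no output)
```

View pics/c1.png

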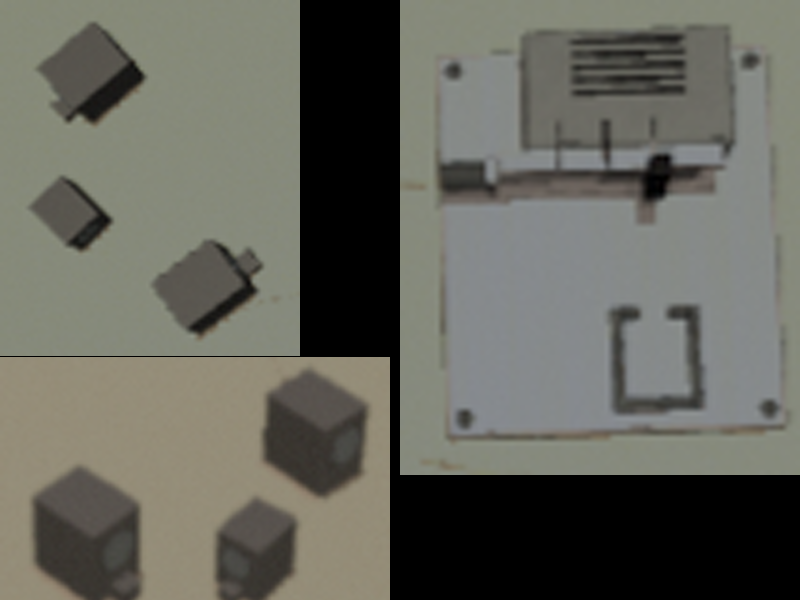

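View pics/c2.png

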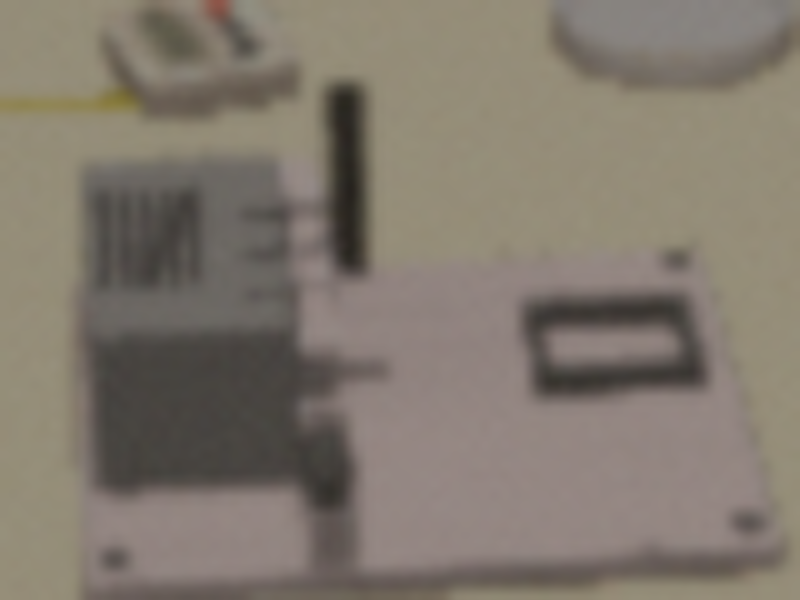

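Three candidates, in top-view pixels: (189,200), (220,257) and (183,237). The last one, at side (371,304), is clearly the smallest, and its tab is visible at side (365,314), pointing to world +x+y. The crops also show the pocket at top ≈(431,..)/5 offset, i.e. about (351,227), with the notch facing up (+x) towards the lamp. The post top is at top ≈(431,188).

```bash
python3 - <<'E'
from h import *
import pickle
f={n:vision.grab_frame(n) for n in("side","top")};pickle.dump(f,open("f0.pkl","wb"))
t=f["top"]["image"];s=f["side"]["image"]
g=cv2.cvtColor(t,cv2.COLOR_BGR2GRAY);gs=cv2.cvtColor(s,cv2.COLOR_BGR2GRAY)
print(g[225:250,170:198])
for n,im in(("top",g),("side",gs)):
    m=(im<92).astype(np.uint8)
    k,l,st,c=cv2.connectedComponentsWithStats(m)
    for i in range(1,k):
        x,y,w,h,a=st[i]
        if a>40 and a<2500: print(n,st[i],c[i].round(1))
print(g[213:240,338:364])
E
```

```text
[[135 135 135 135 134 135 135 135 135 136 135 137 135 135 134 134 134 135
  134 135 135 136 135 134 135 135 136 135]
 [134 136 135 135 134 135 136 135 134 135 131 128 129 134 135 135 134 135
  135 135 135 135 134 135 136 135 135 135]
 [135 135 135 135 135 134 135 134 135 132 114  85  95 121 130 134 135 136
  135 134 135 135 135 135 136 135 135 135]
 [135 135 134 135 136 135 134 134 133 114  91  87  65  52  91 122 133 135
  134 134 135 135 136 135 135 135 135 135]
 [135 134 135 135 135 135 134 131 114  92  84  85  86  65  34  66 118 134
  135 135 135 135 135 134 135 135 135 136]
 [135 135 135 135 135 135 132 107  89  85  85  85  84  87  65  34  65 116
  133 134 135 135 135 135 135 135 134 135]
 [135 135 135 135 136 130 108  86  85  84  85  85  85  85  86  65  35  65
  117 134 136 135 136 135 135 136 135 135]
 [136 134 135 136 131 108  88  84  84  85  84  85  86  86  85  89  66  36
   65 117 133 134 136 135 135 135 135 135]
 [135 135 135 131 108  88  84  84  84  83  84  86  85  85  85  87  89  66
   34  66 116 133 134 135 134 135 135 135]
 [135 134 132 108  87  84  84  83  84  86  85  
[... 5219 characters left out ...]
30 131 130
  132 131  90  62  78 124 137 136]
 [137 136 137 137 105  73  77  97 100 103 105 105 107 107  88  80  89  93
   93  94  72  64  85 126 137 136]
 [137 137 137 137 105  73  79  75  71  69  66  67  66  64  64  62  64  62
   64  63  55  60  89 128 136 137]
 [137 137 138 137 105  78  72  70  71  77  80  78  77  65  59  65  75  77
   77  75  70  70  95 130 136 136]
 [137 136 136 138 123  94  82  84  83  93  97  97  96  97  98 111 131 137
  137 136 136 136 137 138 138 137]
 [137 137 136 136 137 138 137 137 137 137 137 137 137 136 136 137 137 137
  138 137 137 136 137 138 136 137]
 [136 138 136 137 137 137 137 136 134 134 133 133 135 137 137 136 136 136
  136 136 135 135 136 136 137 135]]
```

```bash
cat > m.py <<'E'
from h import *
import pickle
f=pickle.load(open("f0.pkl","rb"));T=f["top"];S=f["side"]
K=8
def up(im,x,y,w,h): return cv2.resize(im[y:y+h,x:x+w],None,fx=K,fy=K,interpolation=cv2.INTER_CUBIC)
def topx(p,x,y): return (np.array(p)+.5)/K-.5+[x,y]
def big(m):
    c=cv2.findContours(m.astype(np.uint8),cv2.RETR_EXTERNAL,cv2.CHAIN_APPROX_NONE)[0];return max(c,key=cv2.contourArea)
g=cv2.cvtColor(T["image"],cv2.COLOR_BGR2GRAY);gs=cv2.cvtColor(S["image"],cv2.COLOR_BGR2GRAY)
# block: top face in both views
u=up(g,165,220,35,35);m=cv2.morphologyEx(((u>70)&(u<108)).astype(np.uint8),cv2.MORPH_OPEN,np.ones((17,17)))
r=cv2.minAreaRect(big(m));bt=topx(cv2.boxPoints(r),165,220)
us=up(gs,355,285,32,40)
print("side patch",gs[288:320:2,356:386:2])
for z in(.044,):
    P=np.array([plane(T,p,z) for p in bt]);print("block",P.mean(0),[np.linalg.norm(P[i]-P[i-1]).round(4) for i in range(4)],[np.degrees(np.arctan2(*(P[i]-P[i-1])[1::-1])).round(1) for i in range(4)],bt.round(1).tolist())
    print("side proj of corners",[proj(S,p).round(1).tolist() for p in P],[proj(S,p*[1,1,0]).round(1).tolist() for p in P])
# pocket
u=up(g,336,210,32,34);r=cv2.minAreaRect(big(u<103));pt=topx(cv2.boxPoints(r),336,210)
P=np.array([plane(T,p,.019) for p in pt]);print("pocket outer",P.mean(0),[np.linalg.norm(P[i]-P[i-1]).round(4) for i in range(4)],[np.degrees(np.arctan2(*(P[i]-P[i-1])[1::-1])).round(1) for i in range(4)])
# bolts
B=[];
for x,y in((310,169),(450-0,167),(454,236),(393,238)): pass
for cx,cy in((453,70),(750,60),(770,407),(465,418)):
    x,y=int(300+cx/5),int(155+cy/5);w=g[y-4:y+5,x-4:x+5].astype(float);w=np.clip(125-w,0,None)
    yy,xx=np.mgrid[y-4:y+5,x-4:x+5];p=[(w*xx).sum()/w.sum(),(w*yy).sum()/w.sum()];B.append(plane(T,p,.013))
B=np.array(B);print("bolts",B.round(4).tolist(),"mean",B.mean(0))
for i in range(4):
    d=B[i]-B[i-1];print(np.linalg.norm(d).round(4),np.degrees(np.arctan2(d[1],d[0])).round(2))
E
python3 m.py
```

```text
side patch [[140 141 140 141 140 141 142 141 140 141 140 141 135 107  65]
 [141 141 140 140 141 142 140 128 136 140 141 140 140 136 123]
 [141 141 142 140 141 138 117  88  98 124 139 140 142 140 138]
 [140 142 141 142 133 106  85  82  84  85  99 119 135 140 141]
 [141 141 140 132  95  84  83  84  83  81  83  85 104 140 141]
 [142 140 133  99  84  84  83  82  83  85  84  78  78 136 139]
 [141 140 110  73  83  83  84  84  84  83  77  57  88 138 140]
 [141 141 104  58  61  72  82  84  82  75  57  55  92 140 141]
 [141 140  95  61  68  59  64  75  73  56  52  54  93 140 142]
 [140 140  95  71  76  71  59  54  55  53  54  54  99 141 141]
 [140 140  96  63  73  74  64  55  54  55  55  56 108 141 141]
 [140 139  89  56  67  71  64  56  55  56  52  64 111 141 141]
 [141 141  99  64  64  60  53  55  54  55  64 120 138 141 141]
 [140 140 114  79  83  74  55  56  55  62 121 139 142 139 140]
 [141 140 116  61  68  64  62  58  63 120 138 141 141 141 140]
 [141 142 137 110  86 122 121  96 111 137 142 140 140 142 141]]
block [0.46367995 0.3377139  0.044     ] [np.float64(0.0383), np.float64(0.0305), np.float64(0.0384), np.float64(0.0304)] [np.float64(46.3), np.float64(-43.4), np.float64(-133.8), np.float64(136.4)] [[172.2, 234.7], [180.6, 226.5], [190.4, 236.6], [182.0, 244.7]]
side proj of corners [[370.8, 305.1], [360.1, 299.1], [369.8, 290.7], [380.4, 296.4]] [[369.9, 319.1], [359.5, 313.0], [369.0, 304.4], [379.3, 310.2]]
pocket outer [ 0.49767988 -0.11514803  0.019     ] [np.float64(0.0591), np.float64(0.0503), np.float64(0.0591), np.float64(0.0499)] [np.float64(2.2), np.float64(-87.3), np.float64(-178.2), np.float64(92.7)]
bolts [[nan, nan, nan], [nan, nan, nan], [0.4759, -0.3956, 0.013], [nan, nan, nan]] mean [nan nan nan]
nan nan
nan nan
nan nan
nan nanm.py:26: RuntimeWarning: invalid value encountered in scalar divide
  yy,xx=np.mgrid[y-4:y+5,x-4:x+5];p=[(w*xx).sum()/w.sum(),(w*yy).sum()/w.sum()];B.append(plane(T,p,.013))
```

```bash
python3 - <<'E'
s=open("m.py").read().replace("((453,70),(750,60),(770,407),(465,418))","((53,70),(350,60),(370,407),(65,418))")
open("m.py","w").write(s+'''
st=B.mean(0)
# heights by two views: block top face, post top
us=up(gs,353,284,24,22);m=cv2.morphologyEx(((us>78)&(us<104)).astype(np.uint8),cv2.MORPH_OPEN,np.ones((25,25)))
c=big(m);M=cv2.moments(c);q=topx([M['m10']/M['m00'],M['m01']/M['m00']],353,284)
us=up(gs,353,284,32,30);m=cv2.morphologyEx(((us>78)&(us<104)).astype(np.uint8),cv2.MORPH_OPEN,np.ones((25,25)))
c=big(m);M=cv2.moments(c);q=topx([M['m10']/M['m00'],M['m01']/M['m00']],353,284)
print("block top tri",tri(T,bt.mean(0),S,q),q)
print(g[182:200,342:362]);print(gs[180:206,308:322])
''')
E
python3 m.py | sed -n '17,200p'
```

```text
block [0.46367995 0.3377139  0.044     ] [np.float64(0.0383), np.float64(0.0305), np.float64(0.0384), np.float64(0.0304)] [np.float64(46.3), np.float64(-43.4), np.float64(-133.8), np.float64(136.4)] [[172.2, 234.7], [180.6, 226.5], [190.4, 236.6], [182.0, 244.7]]
side proj of corners [[370.8, 305.1], [360.1, 299.1], [369.8, 290.7], [380.4, 296.4]] [[369.9, 319.1], [359.5, 313.0], [369.0, 304.4], [379.3, 310.2]]
pocket outer [ 0.49767988 -0.11514803  0.019     ] [np.float64(0.0591), np.float64(0.0503), np.float64(0.0591), np.float64(0.0499)] [np.float64(2.2), np.float64(-87.3), np.float64(-178.2), np.float64(92.7)]
bolts [[0.6592, -0.002, 0.013], [0.6656, -0.1663, 0.013], [0.4691, -0.1765, 0.013], [0.4613, -0.0115, 0.013]] mean [ 0.56377525 -0.08909372  0.013     ]
0.1981 2.73
0.1644 -87.78
0.1968 -177.02
0.1652 92.69
block top tri (array([0.46341683, 0.33750522, 0.04481064]), np.float64(0.00025274848214978566)) [370.43681588 297.4210488 ]
[[ 98 109 107 107 108 108 108 108  92 101 108 107 107 106 105 106 104 106
  105 104]
 [ 86  96  96  94  95  94  97  97 107 105  99  98  97 100 101 
[... 2218 characters left out ...]
8 133 129 105  67  41  46  84 128 141 141 141 142]
 [ 95 110 115 109  92  57  38  45  85 131 141 141 142 142]
 [ 81 108 115 113  94  61  41  44  86 130 140 140 141 140]
 [ 92 122 132 129 107  66  43  47  85 130 141 141 141 142]
 [ 96 124 132 125 102  64  35  48  85 129 141 140 142 142]
 [ 87 111 118 111  99  69  47  48  84 130 141 140 141 141]
 [ 89 110 116 118 111  77  46  46  84 129 140 141 140 141]
 [100 119 129 133 126  91  59  56  85 127 138 139 138 139]
 [ 98 113 128 134 130 110  94  90 103 127 135 136 135 137]
 [ 95 100 118 123 123 118 122 124 127 131 134 135 135 136]
 [ 88  94 123 132 129 121 130 134 135 134 135 134 135 135]
 [ 96  96 125 136 134 127 132 133 135 133 133 133 132 133]]
```

Block: centre (0.463, 0.338), top triangulated at 0.045, yaw about 46.4°. Station yaw is about 2.65°, and the pocket is at about (0.497, -0.115). I'll start moving.

Request:
{"fn": "send_rows", "kwargs": {"steps": "0 0 0 -0.171 -0.4; 0 0 0 -0.171 -0.4; 0 0 0 -0.171 -0.4; 0 0 0 -0.171 -0.4; 0 0 0 -0.171 -0.4"}}

```text
t: 0.82
position: [0.235, 0.5789, 0.231]
tcp_rot: [-0.235, 0.972, -0.0, -0.0]
ft_force: [0.3, 0.2, 0.5]
grip_width: 0.0598
finger_force: 0.0
```

Request:
{"fn": "send_rows", "kwargs": {"steps": "0 0 0 -0.171 -0.4; 0 0 0 -0.171 -0.4; 0.2 -4.1 0 0 -0.4; 0.2 -4.1 0 0 -0.4; 0.2 -4.1 0 0 -0.4"}}

```text
t: 1.45
position: [0.3207, 0.4891, 0.2311]
tcp_rot: [-0.395, 0.919, -0.0, -0.0]
ft_force: [0.8, -0.1, -0.8]
grip_width: 0.0599
finger_force: 0.0
```

Request:
{"fn": "send_rows", "kwargs": {"steps": "0.2 -4.1 0 0 -0.4; 0.2 -4.1 0 0 -0.4; 0.2 -4.1 0 0 -0.4; 0.2 -4.1 0 0 -0.4; 0.2 -4.1 0 0 -0.4"}}

```text
t: 2.08
position: [0.4627, 0.3405, 0.2312]
tcp_rot: [-0.395, 0.919, 0.0, -0.0]
ft_force: [0.7, 0.4, -0.8]
grip_width: 0.0596
finger_force: 0.0
```

Request:
{"fn": "send_rows", "kwargs": {"steps": "0 0 2 0 -0.4; 0 0 4 0 -0.4; 0 0 0 0 -0.4"}}

```text
t: 2.45
position: [0.4597, 0.3402, 0.1686]
tcp_rot: [-0.394, 0.919, -0.0, -0.004]
ft_force: [-1.1, 0.7, -0.1]
grip_width: 0.0598
finger_force: 0.0
```

```bash
python3 - <<'E'
from h import *
for i in range(2):
    vision.grab_frame("top")
    s=telemetry.read_state();print(s["position"],s["tcp_rot"],s["joint_pos"],s["t"])
E
```

```text
[0.46112284 0.34114271 0.17041904] [-3.94512489e-01  9.18889019e-01 -3.48766512e-05 -1.69300993e-03] [ 4.42173543e-01  5.37535363e-01  1.62105765e+00  6.51227507e-05
  9.86385947e-01 -1.93973453e+00] 2.5
[0.46214857 0.3417702  0.17165428] [-3.94646364e-01  9.18833089e-01  6.14027711e-07 -3.22675807e-05] [ 4.42427601e-01  5.36111021e-01  1.61940931e+00  4.31468412e-06
  9.86136769e-01 -1.93973700e+00] 2.55
```

Request:
{"fn": "send_rows", "kwargs": {"steps": "0.2 -0.4 3 0 -0.4; 0 0 4 0 -0.4; 0 0 4 0 -0.4; 0 0 3 0 -0.4; 0 0 1.7 0 -0.4"}}

```text
t: 3.18
position: [0.4643, 0.3381, 0.0144]
tcp_rot: [-0.395, 0.919, 0.0, 0.001]
ft_force: [0.3, -0.5, 0.0]
grip_width: 0.0598
finger_force: 0.0
```

Request:
{"fn": "send_rows", "kwargs": {"steps": "0 0 0 0 0; 0 0 0 0 0.6; 0 0 0 0 1; 0 0 0 0 1; 0 0 0 0 1"}}

```text
t: 3.8
position: [0.4645, 0.3379, 0.0157]
tcp_rot: [-0.395, 0.919, 0.0, 0.001]
ft_force: [-0.2, -0.7, 6.7]
grip_width: 0.0314
finger_force: 60.4
```

Request:
{"fn": "send_rows", "kwargs": {"steps": "0 0 -2 0 1; 0 0 -3 0 1; 0 0 -4 0 1; 0 0 -2 0 1; 0 0 0 0 1"}}

```text
t: 4.42
position: [0.4643, 0.3378, 0.1259]
tcp_rot: [-0.395, 0.919, 0.0, 0.002]
ft_force: [0.5, -0.6, -1.3]
grip_width: 0.0315
finger_force: 59.6
```

```bash
python3 - <<'E'
from h import *
f=vision.grab_frame("side");t=vision.grab_frame("top");s=telemetry.read_state();print(s["position"],s["tcp_rot"],s["grip_width"],s["ft_force"])
p=proj(f,s["position"]);q=proj(t,s["position"]);print(p,q)
a=crop(f["image"],int(p[0])-30,int(p[1])-35,66,70,6);b=crop(t["image"],int(q[0])-30,int(q[1])-35,66,70,6)
cv2.imwrite("pics/g1.png",np.hstack([a,b]))
E
```

```text
[0.46281055 0.33705781 0.12370837] [-3.94557069e-01  9.18871200e-01 -7.08591443e-06 -6.60770966e-04] 0.03140835578165568 [-0.44109299 -0.54564212 -2.07455128]
[372.18320319 270.81010749] [172.99608667 231.999193  ]
```

View pics/g1.png

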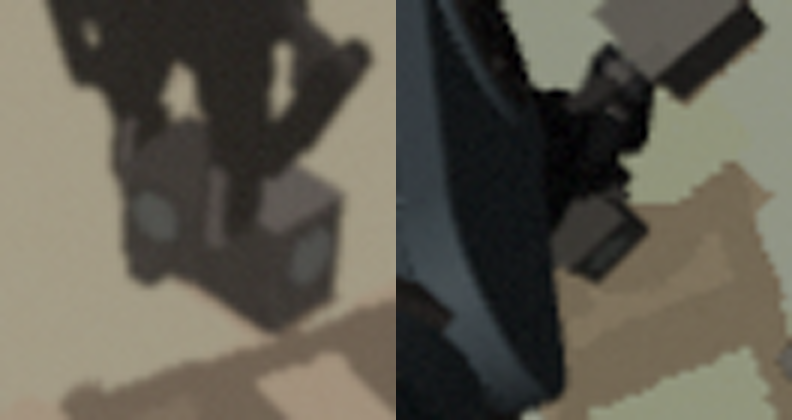

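The block is held, with an opening of 31 mm. I'll turn it to the station yaw and carry it over the pocket.

Request:
{"fn": "send_rows", "kwargs": {"steps": "0 0 0 0.153 1; 0 0 0 0.153 1; 0 0 0 0.153 1; 0 0 0 0.153 1; 0 0 0 0.152 1"}}

```text
t: 5.15
position: [0.4624, 0.3368, 0.1224]
tcp_rot: [-0.021, 1.0, -0.001, -0.002]
ft_force: [-0.2, 0.2, -0.6]
grip_width: 0.0314
finger_force: 59.6
```

Request:
{"fn": "send_rows", "kwargs": {"steps": "-0.1 -3 0 0 1; -0.1 -5 0 0 1; -0.1 -5 0 0 1; -0.1 -5 0 0 1; -0.1 -5 0 0 1"}}

```text
t: 5.78
position: [0.4783, 0.1063, 0.1229]
tcp_rot: [-0.024, 1.0, 0.0, -0.001]
ft_force: [0.1, 0.3, -2.3]
grip_width: 0.0313
finger_force: 59.7
```

Request:
{"fn": "send_rows", "kwargs": {"steps": "-0.1 -5 0 0 1; -0.1 -5 0 0 1; -0.1 -5 0 0 1; -0.2 -4.4 0 0 1; -0.2 -3 0 0 1"}}

```text
t: 6.4
position: [0.4961, -0.1174, 0.1228]
tcp_rot: [-0.023, 1.0, 0.001, -0.001]
ft_force: [-0.1, 0.2, -2.1]
grip_width: 0.0308
finger_force: 59.8
```

Request:
{"fn": "send_rows", "kwargs": {"steps": "0 0 2 0 1; 0 0 2 0 1; 0 0 0 0 1; 0 0 0 0 1"}}

```text
t: 6.9
position: [0.4966, -0.1153, 0.0839]
tcp_rot: [-0.024, 1.0, 0.0, -0.001]
ft_force: [-0.7, 0.0, -1.0]
grip_width: 0.0314
finger_force: 59.7
```

```bash
python3 - <<'E'
from h import *
f=vision.grab_frame("side");t=vision.grab_frame("top");s=telemetry.read_state();print(s["position"],s["tcp_rot"],s["grip_width"],s["ft_force"])
p=proj(f,s["position"]);q=proj(t,s["position"]);print(p,q)
x0,y0,x1,y1=int(p[0])-30,int(p[1])-30,int(q[0])-30,int(q[1])-35;print(x0,y0,x1,y1)
a=crop(f["image"],x0,y0,66,70,6);b=crop(t["image"],x1,y1,66,70,6)
cv2.imwrite("pics/g2.png",np.hstack([a,b]))
import pickle;pickle.dump((f,t),open("f2.pkl","wb"))
E
```

```text
[ 0.49723383 -0.11552508  0.08468191] [-2.37633373e-02  9.99717533e-01 -1.82465593e-04  3.53247221e-04] 0.03094550481029055 [-0.07221061  0.1326361  -1.179408  ]
[341.26238491 190.72501127] [352.68930903 222.88274016]
311 160 322 187
```

View pics/g2.png

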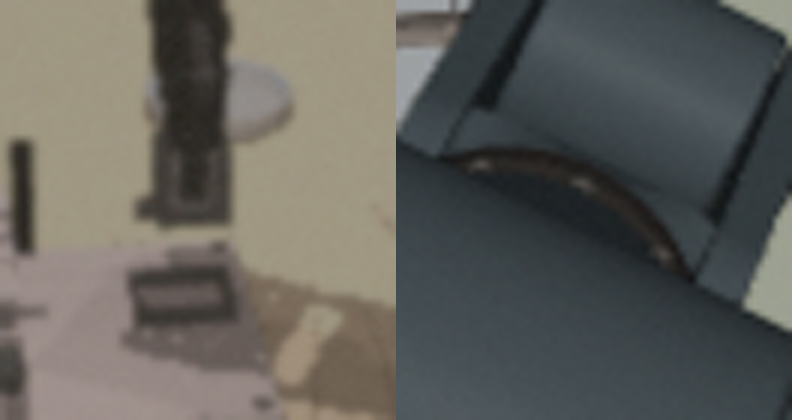

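The side view shows the held block at about (343,190) with its tab pointing left, towards the lamp. The pocket is just below it at about (341,209). The top view is blocked by the arm, so I'll check the alignment numerically from the side view.

```bash
python3 - <<'E'
from h import *
import pickle
f,t=pickle.load(open("f2.pkl","rb"));f0=pickle.load(open("f0.pkl","rb"))["side"]
g=cv2.cvtColor(f["image"],cv2.COLOR_BGR2GRAY);g0=cv2.cvtColor(f0["image"],cv2.COLOR_BGR2GRAY)
a=np.radians(2.65);R=np.array([[np.cos(a),-np.sin(a),0],[np.sin(a),np.cos(a),0],[0,0,1]])
B=np.array([.4970,-.1155,.0690]);
for l in([.02,.016,0],[-.02,.016,0],[.02,.016,.02],[-.02,.016,.02],[.03,.006,0],[.03,.006,.01]): print("blk",l,proj(f,B+R@l).round(2))
P=np.array([.497,-.115,.012])
for l in([.028,.024,.01],[-.028,.024,.01],[.028,.024,0],[-.028,.024,0],[.022,-.018,.01],[-.022,-.018,.01],[.022,.018,.01],[-.022,.018,.01],[.028,-.024,.01],[-.028,-.024,.01]): print("pkt",l,proj(f,P+R@l).round(2))
print("blk rows");print(g[180:200,331:354])
print("pkt rows");print(g0[203:217,329:354])
E
```

```text
blk [0.02, 0.016, 0] [335.65 197.78]
blk [-0.02, 0.016, 0] [348.15 197.12]
blk [0.02, 0.016, 0.02] [335.67 192.25]
blk [-0.02, 0.016, 0.02] [348.26 191.6 ]
blk [0.03, 0.006, 0] [332.19 196.42]
blk [0.03, 0.006, 0.01] [332.19 193.67]
pkt [0.028, 0.024, 0.01] [333.41 211.94]
pkt [-0.028, 0.024, 0.01] [350.7 211. ]
pkt [0.028, 0.024, 0] [333.41 214.59]
pkt [-0.028, 0.024, 0] [350.63 213.64]
pkt [0.022, -0.018, 0.01] [333.85 205.27]
pkt [-0.022, -0.018, 0.01] [347.09 204.56]
pkt [0.022, 0.018, 0.01] [335.06 210.88]
pkt [-0.022, 0.018, 0.01] [348.59 210.14]
pkt [0.028, -0.024, 0.01] [331.85 204.45]
pkt [-0.028, -0.024, 0.01] [348.65 203.55]
blk rows
[[152 151 151 148 135 114  95  64  44  41  43  41  42  42  40  42  54  91
  123 132 131 128 127]
 [151 151 152 150 145 120  91  62  46  42  41  40  44  43  44  42  53  86
  116 124 124 120 118]
 [153 151 151 152 144 110  76  57  47  41  45  48  42  44  42  42  48  76
  109 116 118 115 113]
 [151 152 152 151 140 101  68  57  49  43  43  43  43  43  45  42  49  68
   98 114 118 118 125]
 [151 150 151 151 141 102  67  60  52  50  42  42  43  42  
[... 2273 characters left out ...]
28 128 127 127 126 122 119 119 116 111
  101  75  75 104 127 130 134]
 [135 136 135 126  87  75  93  97  99  94  95  94  93  88  88  84  83  77
   73  65  66  94 128 133 129]
 [135 135 136 125  87  64  62  63  62  61  62  59  60  63  61  59  61  59
   58  61  64  91 128 137 133]
 [136 135 138 128  91  61  59  57  57  59  62  63  69  71  80  81  83  84
   85  84  87 103 130 138 135]
 [138 137 137 131 106  90  87  87  89  91  93  99 106 111 121 125 125 127
  124 126 126 130 135 139 136]
 [138 136 138 134 130 126 126 126 124 125 127 128 130 133 136 138 136 136
  136 136 136 137 137 138 135]
 [138 137 138 138 137 137 137 137 137 137 136 136 137 137 137 138 139 138
  138 138 138 138 138 137 138]]
```

Request:
{"fn": "send_rows", "kwargs": {"steps": "-0.17 0 1 0 1; 0 0 2 0 1; 0 0 1.2 0 1; 0 0 0.3 0 1; 0 0 0 0 1"}}

```text
t: 7.62
position: [0.4986, -0.1154, 0.0392]
tcp_rot: [-0.024, 1.0, 0.0, -0.0]
ft_force: [0.3, -0.4, -1.7]
grip_width: 0.0309
finger_force: 59.7
```

Request:
{"fn": "send_rows", "kwargs": {"steps": "0 0 0.2 0 1; 0 0 0.2 0 1; 0 0 0.2 0 1; 0 0 0 0 1"}}

```text
t: 8.12
position: [0.4989, -0.1156, 0.0333]
tcp_rot: [-0.024, 1.0, -0.0, 0.0]
ft_force: [0.1, 0.1, -1.1]
grip_width: 0.031
finger_force: 59.7
```

Request:
{"fn": "send_rows", "kwargs": {"steps": "0 0 0.2 0 1; 0 0 0.2 0 1; 0 0 0.1 0 1; 0 0 0 0 1"}}

```text
t: 8.62
position: [0.4989, -0.1156, 0.0282]
tcp_rot: [-0.024, 1.0, -0.0, 0.0]
ft_force: [2.1, -0.4, -2.4]
grip_width: 0.031
finger_force: 59.7
```

Request:
{"fn": "send_rows", "kwargs": {"steps": "0 0 0.1 0 1; 0 0 0.1 0 1; 0 0 0 0 1"}}

```text
t: 9.0
position: [0.4988, -0.1156, 0.0276]
tcp_rot: [-0.024, 1.0, -0.0, 0.001]
ft_force: [-0.7, 1.4, 9.2]
grip_width: 0.031
finger_force: 61.3
```

Request:
{"fn": "send_rows", "kwargs": {"steps": "0 0 0 0 0.2; 0 0 0 0 -0.1; 0 0 0 0 -0.3; 0 0 0 0 -0.3; 0 0 0 0 -0.3"}}

```text
t: 9.62
position: [0.4985, -0.1154, 0.0262]
tcp_rot: [-0.024, 1.0, 0.0, -0.0]
ft_force: [0.3, 0.4, -0.2]
grip_width: 0.0558
finger_force: 0.0
```

Request:
{"fn": "send_rows", "kwargs": {"steps": "0 0 -2 0 -0.3; 0 0 -3 0 -0.3; 0 0 -4 0 -0.3; 0 0 -4 0 -0.3; 0 0 -1 0 -0.3"}}

```text
t: 10.25
position: [0.4999, -0.116, 0.1687]
tcp_rot: [-0.024, 1.0, -0.001, 0.002]
ft_force: [1.1, -0.4, 0.2]
grip_width: 0.0557
finger_force: 0.0
```

```bash
python3 - <<'E'
from h import *
import pickle
f=vision.grab_frame("side");s=telemetry.read_state();print(s["position"],s["grip_width"],s["ft_force"])
f0=pickle.load(open("f0.pkl","rb"));
cv2.imwrite("pics/g3.png",crop(f["image"],285,155,80,60,10))
g=cv2.cvtColor(f0["side"]["image"],cv2.COLOR_BGR2GRAY);t=cv2.cvtColor(f0["top"]["image"],cv2.COLOR_BGR2GRAY)
# post top: top view centre of top face (185.3..189.5 rows, 349.6..353.6 cols), side top-centre
print(tri(f0["top"],(351.4,187.4),f0["side"],(314.1,184.0)))
print(plane(f0["top"],(351.4,187.4),.116),proj(f0["top"],(.5823,-.1108,.116)),proj(f0["side"],(.5823,-.1108,.116)),proj(f0["side"],(.5823,-.1108,.08)))
E
```

```text
[ 0.49965718 -0.11591484  0.16853279] 0.05599376038334703 [0.64372569 0.05962573 1.11736032]
(array([ 0.58396184, -0.11023244,  0.11459527]), np.float64(0.000994912297594561))
[ 0.58415332 -0.11021538  0.116     ] [351.62867353 188.1106982 ] [314.46074735 183.46789141] [314.70087936 193.50853139]
```

View pics/g3.png

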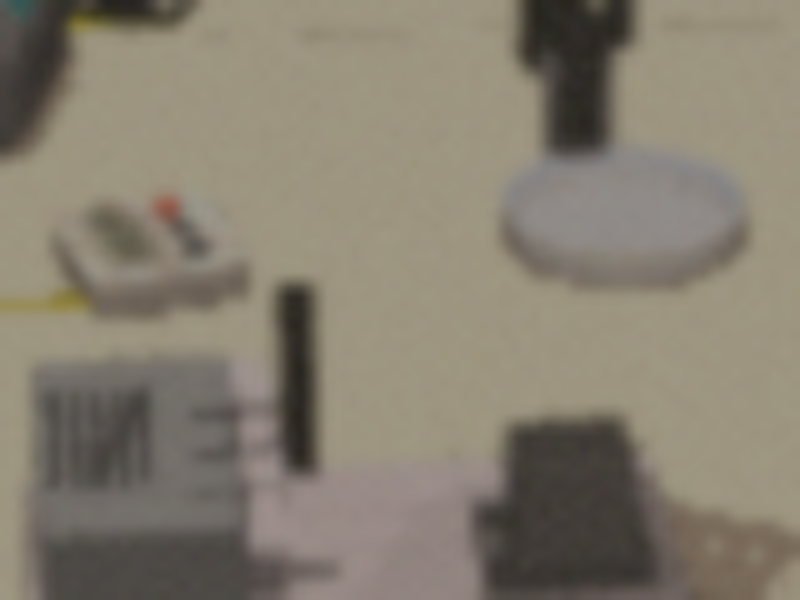

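The block stands in the pocket, tab to the left at (333,208), and contact came at the expected height. The shutter is still closed. The post's top is at (314,184). Next I'll go over the post and grip it.

Request:
{"fn": "send_rows", "kwargs": {"steps": "-2 0 0 0 -0.3; -3 0 0 0 -0.3; -3 0.16 0 0 -0.3; -0.4 0 0 0 -0.3; 0 0 0 0 -0.3"}}

```text
t: 10.92
position: [0.581, -0.1094, 0.1648]
tcp_rot: [-0.024, 1.0, 0.001, -0.002]
ft_force: [-0.5, 0.2, 0.4]
grip_width: 0.056
finger_force: 0.0
```

Request:
{"fn": "send_rows", "kwargs": {"steps": "0 0 2 0 -0.3; 0 0 2.5 0 -0.3; 0 0 2.5 0 -0.3; 0 0 1.5 0 -0.3; 0 0 0 0 -0.3"}}

```text
t: 11.55
position: [0.5808, -0.1096, 0.0802]
tcp_rot: [-0.023, 1.0, 0.001, -0.002]
ft_force: [0.1, 0.1, 0.2]
grip_width: 0.0555
finger_force: 0.0
```

```bash
python3 - <<'E'
from h import *
f=vision.grab_frame("side");t=vision.grab_frame("top");s=telemetry.read_state();print(s["position"],s["grip_width"],s["ft_force"])
cv2.imwrite("pics/g4.png",np.hstack([crop(f["image"],285,155,60,60,6),crop(t["image"],320,155,60,60,6)]))
E
```

```text
[ 0.58253557 -0.11010108  0.08178119] 0.0557053141171712 [ 0.1182166   0.53440609 -0.14973784]
```

View pics/g4.png

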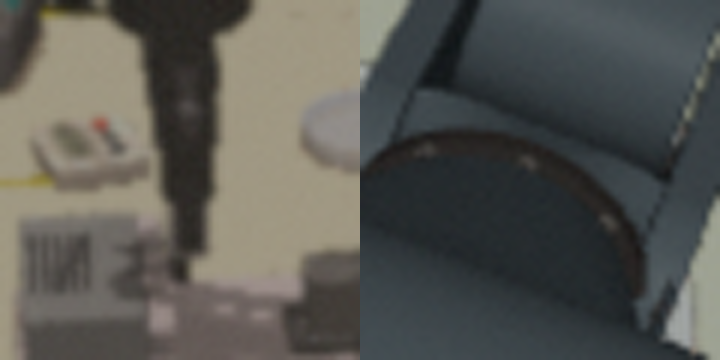

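The side view shows the fingers centred on the post, with its foot visible at (315,200). I'll close on it.

Request:
{"fn": "send_rows", "kwargs": {"steps": "0 0 0 0 0.2; 0 0 0 0 0.6; 0 0 0 0 1; 0 0 0 0 1; 0 0 0 0 1"}}

```text
t: 12.28
position: [0.583, -0.1109, 0.0823]
tcp_rot: [-0.024, 1.0, -0.001, 0.001]
ft_force: [-0.8, -3.1, 5.1]
grip_width: 0.0109
finger_force: 58.9
```

```bash
python3 - <<'E'
from h import *
f=vision.grab_frame("side");s=telemetry.read_state();print(s["position"],s["grip_width"],s["finger_force"],s["ft_force"])
E
```

```text
[ 0.58300261 -0.1108617   0.08229239] 0.011033437005968054 58.85457158088684 [-0.76784811 -3.35257028  5.48843085]
```

Request:
{"fn": "send_rows", "kwargs": {"steps": "0 0.4 0 0 1; 0 0.6 0 0 1; 0 0.6 0 0 1; 0 0.5 0 0 1; 0 0.4 0 0 1"}}

```text
t: 12.95
position: [0.5819, -0.087, 0.0823]
tcp_rot: [-0.024, 1.0, -0.002, 0.001]
ft_force: [-2.1, -8.1, 5.3]
grip_width: 0.0106
finger_force: 58.8
```

Request:
{"fn": "send_rows", "kwargs": {"steps": "0 0 0 0 1; 0 0 0 0 1; 0 0 0 0 1"}}

```text
t: 13.32
position: [0.5819, -0.0871, 0.0823]
tcp_rot: [-0.024, 1.0, -0.002, 0.001]
ft_force: [-1.0, -6.4, 5.6]
grip_width: 0.0107
finger_force: 58.9
```

```bash
python3 - <<'E'
from h import *
f=vision.grab_frame("side");t=vision.grab_frame("top");s=telemetry.read_state();print(s["position"],s["tcp_rot"],s["grip_width"],s["finger_force"],s["ft_force"],s["moment"])
cv2.imwrite("pics/g5.png",np.hstack([crop(f["image"],285,180,70,50,8)]))
E
```

```text
[ 0.58187247 -0.08709922  0.08227387] [-2.38573098e-02  9.99713699e-01 -1.65425906e-03  7.81833603e-04] 0.010767736941111253 58.860159516334534 [-2.19079307 -7.09473743  5.7261692 ] [-0.96117182  0.33514895 -0.01165131]
```

View pics/g5.png

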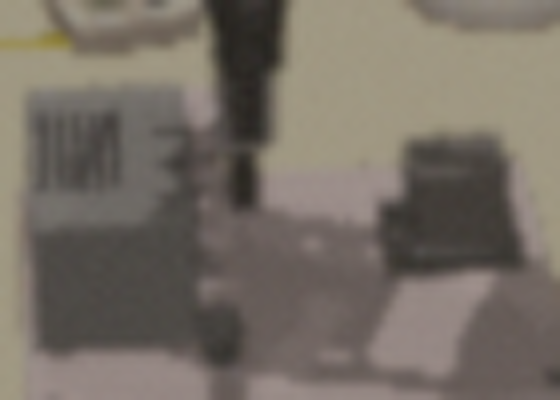

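Request:
{"fn": "send_rows", "kwargs": {"steps": "0 0.12 0 0 1; 0 0 0 0 1; 0 0 0 0 1; 0 0 0 0 1"}}

```text
t: 13.92
position: [0.5818, -0.086, 0.0823]
tcp_rot: [-0.024, 1.0, -0.002, 0.001]
ft_force: [-1.9, -7.5, 5.1]
grip_width: 0.0109
finger_force: 58.8
```

```bash
python3 - <<'E'
from h import *
import pickle
f=vision.grab_frame("side");s=telemetry.read_state();print(s["position"],s["ft_force"])
f0=pickle.load(open("f0.pkl","rb"))["side"]
# post-foot shift in the image between closed and now, below the fingers
a=cv2.cvtColor(f0["image"],cv2.COLOR_BGR2GRAY);b=cv2.cvtColor(f["image"],cv2.COLOR_BGR2GRAY)
for i in (a,b): print(i[196:212,313:318].mean(1).round().astype(int) if 0 else i[194:212,314:317].mean(1).round().astype(int))
for y in(0,.025): print(proj(f0,np.array([.5823-.0462*y,-.1105+y,.074])))
E
```

```text
[ 0.58185521 -0.08601774  0.08225391] [-2.18596977 -7.6705783   5.83336175]
[ 57  56  57  58  56  60  59  67  96 124 133 133 133 135 136 133 124 101]
[46 46 45 54 68 63 55 48 47 48 49 55 74 94 98 96 96 93]
[314.74255434 195.20170209]
[315.30242815 199.05122701]
```

The post's foot shifted 3.9 px where 25 mm should give 3.85 px. The tool moved 24.9 mm from the grip point, and the force is 7.6 N where 7.5 N is expected. I'm handing in.

```bash
python3 -c "
from cell import job
print(job.sign_off())"
```

```text
the job is handed in; nothing more can be done
None
```

The filter block is seated in the pocket with its tab in the lamp-side notch, released while the shutter was closed. I handed the job in at about 14 s, with the gripper holding the shutter about 25 mm open (half-way); no verdict was returned.

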